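# Tip the studs out of the tilt tray

### The arm

A 7-joint arm with a two-finger parallel gripper is mounted at the origin on the work surface. World frame = base frame: x ahead of the robot, y to its left, z up, the work surface at z = 0. Lengths are in mm, angles in rad, forces in N, time in s.
With the tool pointing down it reaches from about 425 to 975 mm from the base axis. Payload 16.7 kg.
Tool frame: the origin (TCP) lies on the centre line of the jaws, within the pads' length; the fingertips stand 22 mm ahead of it and the grasp point (between the pads) lies 3 mm ahead of it; x points along the fingers, y is the direction in which the jaws open and shut, and the axes are right-handed (so a half turn about x gives the same grasp; the last joint's range is limited). The gripper opens to 85 mm and grips with 20 to 120 N. Pads are 22 mm wide; open, the fingers measure 114 mm over their backs; the gripper's body (76 mm by 85 mm) begins 54 mm behind the grasp point. The pads swing forward as they close: fully open they stand 13 mm farther back than shut.
Start: joints at [1.008, 0.426, 0.074, 1.606, -0.034, 1.111, -0.067], TCP at [270.759, -618.278, 253.302] pointing down, gripper open.
Joint ranges: [-2.85, 2.85], [-0.5, 2.14], [-1.23, 1.37], [0.21, 2.46], [-1.02, 4.16], [0.16, 2.05], [-2.73, 2.73]. Speed limits (rad/s): [1.89, 1.89, 2.39, 2.39, 3.01, 3.01, 3.01].

### API

Orientations are given as [roll, pitch, yaw] about the fixed x, y, z axes, in that order (R = Rz(yaw) Ry(pitch) Rx(roll)).
In Python, from rig import bot gives the robot as it stands.
- The arm moves only by the shell command python3 -m handwheel 'ROWS' [OPENING] [FORCE]. ROWS is a JSON object of lists of equal length, an entry for each row: "travel": the shift along the tool's x, y, z in m, a list of three; "turn": the turn about the tool's x in degrees. A call has 1 to 5 rows; each row is the pose to reach, as a shift and turn from the pose commanded when the call began, along the tool's axes at that moment; what a row does not reach only later rows make up. A row lasts 1/10 s, in which the tool goes at most 50 mm and 8.59 degrees, less where a joint would pass 70% of its speed; a pose out of reach is approached as far as the arm can. A call with a gripper value outside its range is refused whole. OPENING is the closure, from -1 (fully open) to 1 (shut), set as the call begins (- or left out, the last holds). The fingers move at their own pace and stop on an object; FORCE is the grip in N (left out, the last holds). Time passes only in rows, so rows that repeat a pose let the fingers close. It gives the time, the measured TCP pose, the force and the opening at its end, in the units of the state.
- bot.observe(): the state, without advancing time (a new reading comes with each control period).
- bot.grab_frame(name): name is "scene" or "top" or "wrist"; returns a dict with "color" (480x640x3 uint8, blue, green, red), "fx", "fy", "cx", "cy" (pixels), "R" (3x3) and "t" (3): a world point X has camera coordinates R X + t. Camera axes: x right, y down, z forward; pixel columns grow to the right and rows downward; lengths in mm; the calibration is good to about 2 mm. A picture is of the moment at which its call begins. There is no depth.
- bot.close_job(): hands the job in, once; it reports no verdict.
The state is a dict: "time": time; "q": joint angles; "dq": joint speeds; "joint_efforts": joint torques, N m; "tool_pos": TCP position; "tcp_rot": TCP orientation; "wrist_force": force on the tool from outside, world axes, zero at the start; "ft_torque": the same for the moment, N m; "gripper_width": opening from 0.0 (shut) to 1.0 (fully open).
Only numpy, scipy, OpenCV 4.12 (cv2) and the standard library are available. Lean on these libraries where they do the work, as an engineer would, in place of code of your own. Each camera call takes 0.05 s, during which the arm holds its last target. There are 200 camera calls.

### The job

Empty the brass studs from the tilt tray into the grey tub. First bring the tub close up under the tray's open mouth, then push the sprung catch back from the tray until it stays in its notch, and lift the tray's free edge by its handle until all five studs have slid into the tub; then lower the tray gently until it lies flat (do not let it fall), and last push the catch out of its notch so that it locks the tray again. Leave the other things on the bench where they are.

Things in the scene. Friction and masses are not known exactly. Their poses are not given: they have to be found in the camera images.
- stand: plywood stand of the tilt tray, fixed to the bench, foot 130 x 130 mm, 62 mm high under the tray. Origin on the bench; its +y points to the tray's open mouth, its +x to the side that carries the catch, z up. Foot and walls end at y = +55 mm: a tub pushed squarely against them is in place. Catch block: x 55 to 115, y -72 to -28 mm, 78 mm high, with steel guides up to 95 mm.
- tray (a joint): tilt of the tray, rad: 0 flat on the stand, grows as its handle edge is lifted, stop at 1.0; falls back if let go. Aluminium, 100 mm wide (90 inside), 175 mm long, wall tops 86 mm above the bench, open at the mouth. Hinge axis along the stand's x at stand y = +80 mm, 62 mm above the bench. Studs slide from about 0.3 to 0.45 rad on. About 2 N at the handle.
- tray_handle (a point): middle of the tray's steel bar handle on the free edge opposite the mouth: round bar 10 mm thick, along the stand's x, 74 mm clear between its two arms, 30 mm clear gap to the tray wall, free space under it down to the bench. Tray flat: stand x = 0, y = -125 mm, 76 mm above the bench; 205 mm out from and 14 mm above the hinge axis.
- mouth (a point): middle of the tray's open mouth (lip underside, 62 mm above the bench; stand x = 0, y = +85 mm); axes as the stand's; fixed to the stand. Two plywood hinge cheeks flank it: x 52 to 60 mm either side, y 30 to 90 mm, 52 to 80 mm above the bench.
- catch (a joint): travel of the sprung catch bolt, m: 0 home, its tip over the tray's side rim, locking the tray; grows as it is pushed to the stand's +x, away from the tray; stop at 0.028. Spring 2 to 4 N: it snaps home from short of the notch; pushed to 0.025 or more (peak 12 N at 0.013) it clicks in and stays at about 0.024. Pushed back towards -x (5 N, about 6 mm) it springs home.
- catch_knob (a point): centre of the top of the catch's upright steel knob: a post 14 mm in diameter that stands 41 mm clear above the bolt (bolt 16 mm wide, its top 98 mm above the bench), knob top 139 mm above the bench; at home at stand x = +73 mm, y = -50 mm; moves with the catch along the stand's x.
- tub: loose grey plastic open tub, 140 mm (its x) by 120 mm (its y) outside, 48 mm high, walls and floor 4 mm, 0.25 kg. Origin under the middle of the box, z up. A pull tab stands on the outside of its +y wall. In place under the mouth, the tub's +y points away from the stand; its rim passes 4 mm under the stand's hinge cheeks.
- tub_tab (a point): centre of the top of the tub's pull tab: upright plate 44 mm wide (tub x), 12 mm thick (tub y), its top 68 mm above the bench, 20 mm higher than the rim; at tub y = +66 mm.
- stud0: brass stud, flat disc 22 mm in diameter, 8 mm high with a small dome (11 mm in all), 25 g. Origin at the centre of its underside. Starts lying in the tray.
- stud1: brass stud, flat disc 22 mm in diameter, 8 mm high with a small dome (11 mm in all), 25 g. Origin at the centre of its underside. Starts lying in the tray.
- stud2: brass stud, flat disc 22 mm in diameter, 8 mm high with a small dome (11 mm in all), 25 g. Origin at the centre of its underside. Starts lying in the tray.
- stud3: brass stud, flat disc 22 mm in diameter, 8 mm high with a small dome (11 mm in all), 25 g. Origin at the centre of its underside. Starts lying in the tray.
- stud4: brass stud, flat disc 22 mm in diameter, 8 mm high with a small dome (11 mm in all), 25 g. Origin at the centre of its underside. Starts lying in the tray.
- jar: bystander, loose: white lidded tub, 72 mm across, 85 mm high. Origin on its underside.
- awl: bystander, loose: awl with a wooden handle, 170 mm long, lying. Origin on its underside.
- mallet: bystander, loose: wooden mallet, 240 mm long, lying. Origin on its underside.
- slicker: bystander, loose: small turned wooden edge slicker, 80 mm high, standing. Origin on its underside.
- weight: bystander, loose: round dark steel weight with a flange, 84 mm across, 56 mm high. Origin on its underside.
- pliers: bystander, loose: pliers with red handles, about 180 mm long, lying. Origin on its underside.
- wax: bystander, loose: dark brown wax block, 60 x 40 x 25 mm. Origin on its underside.
There are look-alikes about, which are no part of the job. Of the things that look like the tub, the largest one is meant.

How it is judged:
By the outcome, as a careful person would: the job done as asked, in the order asked, and still so for the second after the job is handed in, with the robot touching nothing.
It also fails if it takes over 69 s, if anything falls off the work surface, if the arm or the gripper's body presses on something with over 40 N, if the wrist force passes 120 N, or if a joint passes its speed limit or range.

## Working session

There is one attempt and no reset: what is moved stays moved. The work goes in short steps, Python scripts to look and compute and a shell command to move; the robot and the scene stay as the last step left them, time stands still between calls to the robot, and variables do not carry over. Pictures are saved under pics/ and viewed, about 8 in all and at most 12, crops included, and the job is handed in when it is done.

```bash
mkdir -p pics; ls; python3 - <<'E'
from rig import bot
import cv2
s=bot.observe();print({k:s[k] for k in("time","tool_pos","tcp_rot","wrist_force","gripper_width")})
for n in("scene","top"):
    f=bot.grab_frame(n);cv2.imwrite(f"pics/{n}0.png",f["color"]);print(n,f["fx"],f["cx"],f["R"],f["t"])
E
```

```text
pics
{'time': 0.0, 'tool_pos': array([ 270.59095223, -617.9612418 ,  252.60141513]), 'tcp_rot': array([-1.51285283,  1.5694866 ,  2.04141395]), 'wrist_force': array([-0.87306578,  0.45598198, -0.21142065]), 'gripper_width': 1.002302117037118}
scene 500.83195926218616 316.55057194697673 [[-5.67685321e-03  9.99952993e-01 -7.86038132e-03]
 [ 8.26550907e-01  2.67911538e-04 -5.62861907e-01]
 [-5.62833343e-01 -9.69228973e-03 -8.26513574e-01]] [  49.20508933 -418.94111944 1417.22480957]
top 587.0842700810397 310.0872330476808 [[-0.01974652 -0.99970034  0.01446755]
 [-0.99058339  0.01760152 -0.1357746 ]
 [ 0.13547926 -0.01701239 -0.99063411]] [ -44.44295709  568.76257443 1231.05342883]
```

View pics/top0.png

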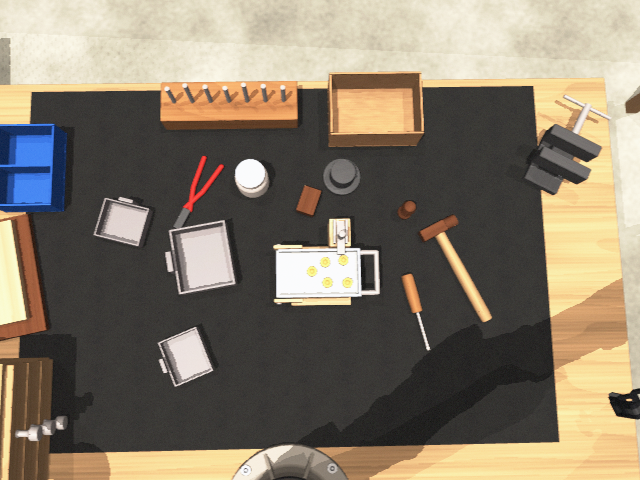

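View pics/scene0.png

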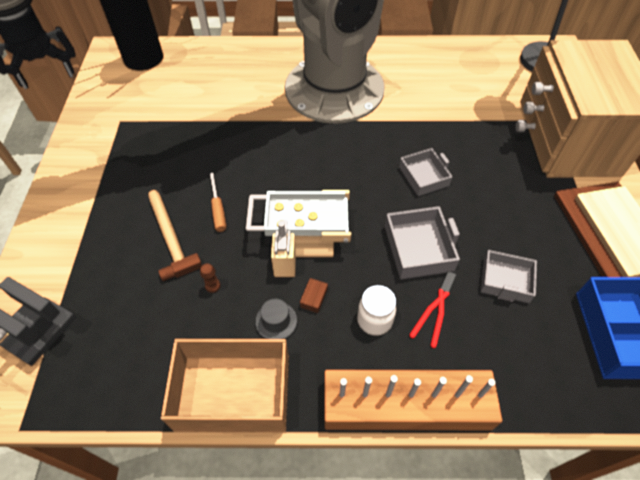

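Top view: tray at about (320,273), mouth to the left (world +y), catch upward (+x), and handle bar at (377,272). The largest tub is at (203,257) with its tab at (168,261). I'll zoom in for accurate pixels.

```bash
cat > h.py <<'E'
import numpy as np,cv2
from rig import bot
def ray(f,u,v,z):
    R,t=np.array(f["R"]),np.array(f["t"]);c=-R.T@t
    d=R.T@np.array([(u-f["cx"])/f["fx"],(v-f["cy"])/f["fy"],1]);return c+d*(z-c[2])/d[2]
def proj(f,X):
    p=np.array(f["R"])@np.array(X,float)+np.array(f["t"]);return p[0]/p[2]*f["fx"]+f["cx"],p[1]/p[2]*f["fy"]+f["cy"]
def st():
    s=bot.observe();print(round(s["time"],2),np.round(s["tool_pos"],1),np.round(s["tcp_rot"],3),"F",np.round(s["wrist_force"],1),"w",round(s["gripper_width"],2),"q",np.round(s["q"],2))
    from scipy.spatial.transform import Rotation as Ro
    print(np.round(Ro.from_euler("xyz",s["tcp_rot"]).as_matrix(),3).tolist())
E
python3 - <<'E'
from h import *
import pickle
f=bot.grab_frame("top");pickle.dump(f,open("top.pkl","wb"))
c=f["color"][205:325,150:400];cv2.imwrite("pics/crop1.png",cv2.resize(c,None,fx=3.2,fy=3.2,interpolation=cv2.INTER_CUBIC))
st()
E
```

```text
0.15 [ 270.7 -618.1  252.8] [-1.514  1.57   2.04 ] F [0.1 1.4 0.6] w 1.0 q [ 1.01  0.43  0.07  1.61 -0.03  1.11 -0.07]
[[-0.0, 0.401, -0.916], [0.001, -0.916, -0.401], [-1.0, -0.001, 0.0]]
```

View pics/crop1.png

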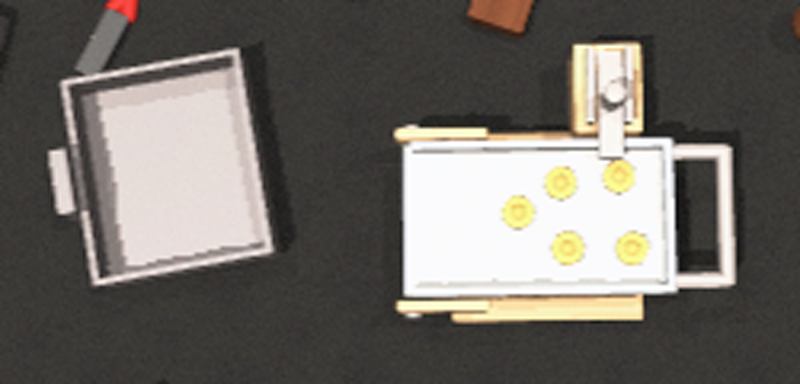

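```bash
python3 - <<'E'
from h import *
import pickle
f=pickle.load(open("top.pkl","rb"))
def P(n,x,y,z): p=ray(f,150+(x+.5)/3.2-.5,205+(y+.5)/3.2-.5,z);print(n,np.round(p,1));return p
h=P("handle",729,215,78);h1=P("h1",731,146,78);h2=P("h2",730,286,78)
a=P("mouth+x",404,141,86);b=P("mouth-x",403,296,86);c=P("c",673,138,86);d=P("d",676,293,86)
print("lens",[np.linalg.norm(v) for v in(a-b,c-d,a-c,b-d)])
k=P("knob",616,91,139)
t=[P("tub",*q,48) for q in((62,80),(238,50),(272,250),(96,285))];print("c",np.mean(t,0),[np.linalg.norm(t[i]-t[i-1]) for i in range(4)])
P("tab",61,181,68)
# hinge fit: stand pts model
M=np.array([[0,-125],[50,87.5],[-50,87.5],[50,-87.5],[-50,-87.5],[73,-50]]);W=np.array([h,a,b,c,d,k])[:,:2]
from scipy.optimize import least_squares
def T(p,M): cs,s=np.cos(p[2]),np.sin(p[2]);return M@np.array([[cs,s],[-s,cs]])+p[:2]
r=least_squares(lambda p:(T(p,M)-W).ravel(),[500,-50,0]);print("stand",r.x,np.round(r.fun.reshape(-1,2),1))
e=np.array([[70,-60],[-70,-60],[-70,60],[70,60]])
tt=np.array(t)[:,:2]
tr=least_squares(lambda p:(T(p,np.array([[70,60],[70,-60],[-70,-60],[-70,60]]))-tt).ravel(),[500,200,0]);print("tub",tr.x,np.round(tr.fun,1))
E
```

```text
handle [ 496.1 -193.7   78. ]
h1 [ 541.4 -196.6   78. ]
h2 [ 450.  -192.7   78. ]
mouth+x [547.5  17.   86. ]
mouth-x [447.3  18.8  86. ]
c [ 546.3 -157.9   86. ]
d [ 445.8 -156.7   86. ]
lens [np.float64(100.27293554550062), np.float64(100.52868966865171), np.float64(174.92356575898745), np.float64(175.54151691257994)]
knob [ 569.9 -117.8  139. ]
tub [597.6 247.3  48. ]
tub [616.  129.5  48. ]
tub [481. 107.  48.]
tub [460.  223.2  48. ]
c [538.64142791 176.74920036  48.        ] [np.float64(139.72062788137342), np.float64(119.23104126407286), np.float64(136.91845763073556), np.float64(118.06117570971423)]
tab [527.4 242.6  68. ]
stand [ 4.96829062e+02 -6.91333057e+01 -5.68196998e-03] [[-0.  -0.4]
 [-0.2  1.1]
 [ 0.1 -0.2]
 [-0.   1. ]
 [ 0.5  0.3]
 [-0.4 -1.8]]
tub [5.38641428e+02 1.76749200e+02 1.68286211e-01] [-0.   0.3  1.7 -0.2 -1.3 -1.1 -0.4  1. ]
```

```bash

python3 -m handwheel '{"travel":[[0,-0.02,-0.034],[0,-0.04,-0.067],[0,-0.06,-0.101],[0,-0.08,-0.135],[0,-0.1,-0.169]],"turn":[0,0,0,0,0]}'
python3 -m handwheel '{"travel":[[0,-0.02,-0.034],[0,-0.04,-0.067],[0,-0.06,-0.101],[0,-0.08,-0.135],[0,-0.1,-0.169]],"turn":[0,0,0,0,0]}'
python3 -m handwheel '{"travel":[[0,-0.032,-0.016],[0,-0.065,-0.032],[0,-0.097,-0.048],[0,-0.13,-0.065],[0,-0.162,-0.081]],"turn":[0,0,0,0,0]}'
python3 -m handwheel '{"travel":[[0,-0.032,-0.016],[0,-0.065,-0.032],[0,-0.097,-0.048],[0,-0.13,-0.065],[0,-0.162,-0.081]],"turn":[0,0,0,0,0]}'
python3 -m handwheel '{"travel":[[0,-0.032,-0.016],[0,-0.065,-0.032],[0,-0.097,-0.048],[0,-0.13,-0.065],[0,-0.162,-0.081]],"turn":[3,6,9,12,14]}'
python3 -m handwheel '{"travel":[[0,0,0],[0,0,0]],"turn":[0,0]}'
python3 -c "from h import *;st()"
```

```text
time: 0.65
tool_pos: [386.1, -457.4, 253.2]
tcp_rot: [-1.421, 1.571, 2.134]
wrist_force: [0.3, -1.0, -0.3]
gripper_width: 0.999
time: 1.15
tool_pos: [500.8, -298.0, 253.3]
tcp_rot: [-1.016, 1.571, 2.538]
wrist_force: [0.6, 0.6, -0.1]
gripper_width: 1.002
time: 1.65
tool_pos: [509.2, -117.0, 253.3]
tcp_rot: [-1.072, 1.571, 2.483]
wrist_force: [-0.3, -0.2, -0.3]
gripper_width: 0.997
time: 2.15
tool_pos: [518.4, 63.8, 253.4]
tcp_rot: [-3.006, 1.571, 0.548]
wrist_force: [0.9, -0.6, 0.2]
gripper_width: 1.001
time: 2.65
tool_pos: [527.6, 244.6, 253.2]
tcp_rot: [0.238, 1.571, -2.737]
wrist_force: [0.1, 0.4, -0.4]
gripper_width: 0.994
time: 2.85
tool_pos: [527.5, 243.7, 252.9]
tcp_rot: [0.14, 1.57, -2.831]
wrist_force: [-0.0, -1.3, -0.7]
gripper_width: 1.003
2.85 [527.5 243.7 252.9] [ 0.14   1.57  -2.831] F [-0.  -1.3 -0.7] w 1.0 q [-0.23  0.3  -0.38  1.8   0.12  1.07 -2.06]
[[-0.001, 0.169, -0.986], [-0.0, -0.986, -0.169], [-1.0, 0.0, 0.001]]
```

```bash

python3 -m handwheel '{"travel":[[0.035,0.0015,0],[0.07,0.0015,0],[0.105,0.0015,0],[0.14,0.0015,0],[0.177,0.0015,0]],"turn":[0,0,0,0,0]}' 0
python3 -m handwheel '{"travel":[[0,0,0],[0,0,0]],"turn":[0,0]}' 
python3 -m handwheel '{"travel":[[0,0,0],[0,0,0],[0,0,0],[0,0,0],[0,0,0]],"turn":[0,0,0,0,0]}' 1 40
python3 -m handwheel '{"travel":[[0,0,0],[0,0,0],[0,0,0]],"turn":[0,0,0]}' 
python3 -c "
from h import *;st()
a=bot.grab_frame('top')['color'][190:340,150:400];b=bot.grab_frame('wrist')['color']
cv2.imwrite('pics/g1.png',np.hstack([cv2.resize(a,(400,240)),cv2.resize(b,(400,300))[:240]]))"
```

```text
time: 3.35
tool_pos: [528.5, 240.0, 75.3]
tcp_rot: [2.54, 1.57, -0.435]
wrist_force: [1.2, 0.9, 0.4]
gripper_width: 0.502
time: 3.55
tool_pos: [528.2, 240.8, 76.9]
tcp_rot: [0.471, 1.57, -2.503]
wrist_force: [-0.1, -0.2, 0.1]
gripper_width: 0.495
time: 4.05
tool_pos: [529.1, 242.1, 78.4]
tcp_rot: [-2.929, 1.568, 0.381]
wrist_force: [-2.5, -1.0, 10.8]
gripper_width: 0.122
time: 4.35
tool_pos: [529.1, 242.1, 78.4]
tcp_rot: [-2.928, 1.568, 0.382]
wrist_force: [-1.9, -0.8, 11.0]
gripper_width: 0.129
4.35 [529.1 242.1  78.4] [-2.928  1.568  0.382] F [-1.9 -0.8 11. ] w 0.13 q [-0.28  0.51 -0.33  1.94  0.24  0.73 -2.15]
[[0.003, 0.167, -0.986], [0.001, -0.986, -0.167], [-1.0, -0.001, -0.003]]
```

View pics/g1.png

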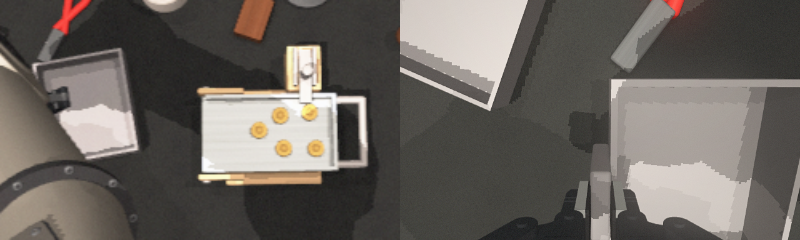

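```bash

python3 -m handwheel '{"travel":[[-0.002,0.008,0.004],[-0.002,0.02,0.009],[-0.002,0.032,0.014],[-0.002,0.044,0.019],[-0.002,0.055,0.024]],"turn":[0,0,0,0,0]}'
python3 -m handwheel '{"travel":[[0,0.011,0.005],[0,0.022,0.01],[0,0.033,0.015],[0,0.045,0.02],[0,0.055,0.024]],"turn":[2,4,6,8,10]}'
python3 -m handwheel '{"travel":[[0,0,0],[0,0,0],[0,0,0]],"turn":[0,0,0]}' 
python3 -c "
from h import *;st()
f=bot.grab_frame('scene');c=f['color'][150:300,230:480];cv2.imwrite('pics/g2.png',cv2.resize(c,None,fx=3.2,fy=3.2,interpolation=2))"
```

```text
time: 4.95
tool_pos: [513.4, 181.9, 78.4]
tcp_rot: [2.824, 1.571, -0.15]
wrist_force: [-0.3, 1.5, 0.0]
gripper_width: 0.129
time: 5.45
tool_pos: [499.0, 124.2, 78.4]
tcp_rot: [-2.739, 1.571, 0.393]
wrist_force: [1.5, 1.9, 0.6]
gripper_width: 0.122
time: 5.75
tool_pos: [499.1, 124.9, 78.3]
tcp_rot: [0.896, 1.57, -2.252]
wrist_force: [-1.7, -4.0, 5.4]
gripper_width: 0.131
5.75 [499.1 124.9  78.3] [ 0.896  1.57  -2.252] F [-1.7 -4.   5.4] w 0.13 q [-0.13  0.42 -0.29  2.09  0.19  0.66 -2.13]
[[-0.0, -0.006, -1.0], [-0.001, -1.0, 0.006], [-1.0, 0.001, 0.0]]
```

View pics/g2.png

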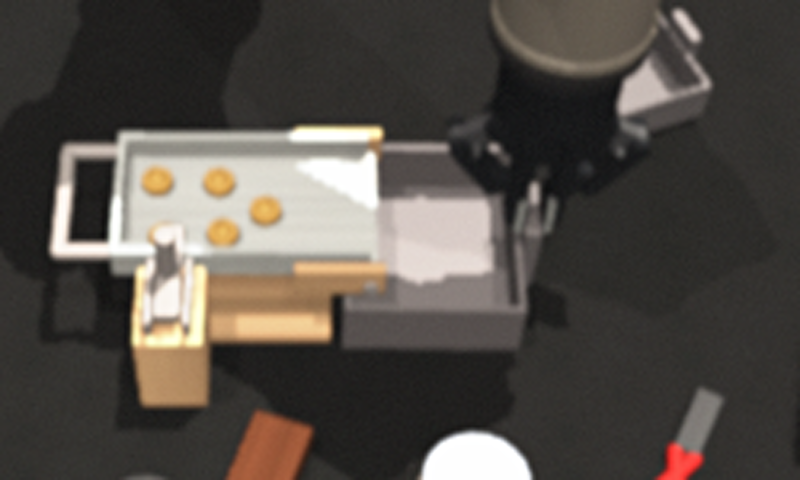

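The tub is square to the stand, about 10 mm short of it (foot edge at (333,330), tub edge at (345,330)). I'll press it home.

```bash

python3 -m handwheel '{"travel":[[0,0.002,0],[0,0.004,0],[0,0.006,0],[0,0.008,0],[0,0.010,0]],"turn":[0,0,0,0,0]}'
python3 -m handwheel '{"travel":[[0,0.001,0],[0,0.002,0],[0,0.003,0],[0,0.003,0]],"turn":[0,0,0,0]}'
```

```text
time: 6.3
tool_pos: [499.2, 115.8, 78.4]
tcp_rot: [-1.869, 1.57, 1.267]
wrist_force: [-6.1, 19.0, 6.2]
gripper_width: 0.125
time: 6.7
tool_pos: [499.0, 115.6, 78.6]
tcp_rot: [-1.788, 1.567, 1.35]
wrist_force: [-4.2, 22.5, 4.0]
gripper_width: 0.129
```

Tub is in contact at about 22 N. Next: release, rise, go to the tray side of the knob with the gripper shut.

```bash

python3 -m handwheel '{"travel":[[0,-0.002,0],[0,-0.003,0]],"turn":[0,0]}'
python3 -m handwheel '{"travel":[[0,0,0],[0,0,0],[0,0,0],[0,0,0]],"turn":[0,0,0,0]}' -0.2
python3 -m handwheel '{"travel":[[-0.02,0,0],[-0.045,0,0],[-0.07,0,0],[-0.095,0,0],[-0.11,0,0]],"turn":[0,0,0,0,0]}'
python3 -m handwheel '{"travel":[[0,0.045,0],[0,0.09,-0.01],[0,0.14,-0.02],[0,0.19,-0.03],[0,0.233,-0.036]],"turn":[0,0,0,0,0]}' 1
python3 -m handwheel '{"travel":[[0,0,0],[0,0,0],[0,0,0],[0,0,0],[0,0,0]],"turn":[0,0,0,0,0]}'
python3 -c "
from h import *;st()
f=bot.grab_frame('top');c=f['color'][190:320,150:400];cv2.imwrite('pics/g3.png',cv2.resize(c,None,fx=3.2,fy=3.2,interpolation=2))"
```

```text
time: 6.9
tool_pos: [498.9, 115.9, 78.4]
tcp_rot: [-1.306, 1.57, 1.831]
wrist_force: [-1.9, 1.2, 8.0]
gripper_width: 0.128
time: 7.3
tool_pos: [499.0, 114.9, 78.2]
tcp_rot: [0.533, 1.57, -2.615]
wrist_force: [0.2, 0.7, 0.7]
gripper_width: 0.599
time: 7.8
tool_pos: [499.5, 115.2, 190.1]
tcp_rot: [-2.927, 1.569, 0.209]
wrist_force: [0.0, 0.2, -0.7]
gripper_width: 0.602
time: 8.3
tool_pos: [533.8, -120.6, 188.5]
tcp_rot: [2.371, 1.57, -0.778]
wrist_force: [0.6, 0.6, 0.9]
gripper_width: 0.001
time: 8.8
tool_pos: [533.7, -116.9, 188.4]
tcp_rot: [-2.082, 1.571, 1.056]
wrist_force: [0.5, 0.3, 0.9]
gripper_width: -0.001
8.8 [ 533.7 -116.9  188.4] [-2.082  1.571  1.056] F [0.5 0.3 0.9] w -0.0 q [ 0.26  0.3  -0.2   1.95  0.07  0.9  -1.55]
[[0.0, -0.004, -1.0], [0.0, -1.0, 0.004], [-1.0, -0.0, -0.0]]
```

View pics/g3.png

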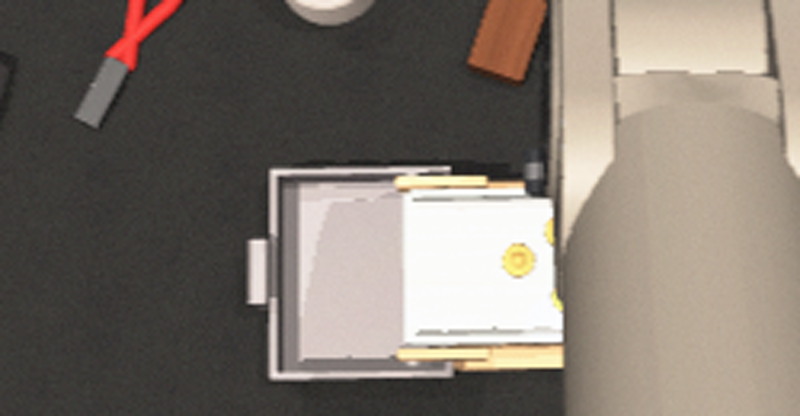

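Tub sits squarely against the stand and centred (tub edges at y 168–378, cheeks inside it). Now the catch.

```bash

python3 -m handwheel '{"travel":[[0.015,0.001,0],[0.03,0.001,0],[0.045,0.001,0],[0.054,0.001,0],[0.054,0.001,0]],"turn":[0,0,0,0,0]}'
python3 -m handwheel '{"travel":[[0,0,-0.005],[0,0,-0.01],[0,0,-0.015],[0,0,-0.018],[0,0,-0.021]],"turn":[0,0,0,0,0]}'
python3 -m handwheel '{"travel":[[0,0,-0.003],[0,0,-0.006],[0,0,-0.009],[0,0,-0.012],[0,0,-0.012]],"turn":[0,0,0,0,0]}'
python3 -m handwheel '{"travel":[[0,0,-0.003],[0,0,-0.006],[0,0,-0.009],[0,0,-0.010],[0,0,-0.010]],"turn":[0,0,0,0,0]}'
python3 -m handwheel '{"travel":[[0,0,-0.001],[0,0,-0.002],[0,0,-0.002]],"turn":[0,0,0]}'
```

```text
time: 9.35
tool_pos: [533.1, -118.6, 133.4]
tcp_rot: [-0.238, 1.569, 2.898]
wrist_force: [-0.7, 0.7, -0.2]
gripper_width: 0.003
time: 9.85
tool_pos: [554.8, -119.1, 134.4]
tcp_rot: [-0.129, 1.57, 3.006]
wrist_force: [-3.0, -0.2, 2.4]
gripper_width: -0.002
time: 10.35
tool_pos: [566.2, -119.2, 134.1]
tcp_rot: [-0.092, 1.569, 3.044]
wrist_force: [-3.2, 1.3, 1.4]
gripper_width: 0.0
time: 10.85
tool_pos: [576.5, -119.2, 134.1]
tcp_rot: [-0.303, 1.57, 2.833]
wrist_force: [-4.1, 1.0, -1.1]
gripper_width: 0.002
time: 11.15
tool_pos: [578.6, -119.2, 134.1]
tcp_rot: [-0.286, 1.57, 2.85]
wrist_force: [-4.6, 1.0, -3.4]
gripper_width: 0.001
```

```bash

python3 -m handwheel '{"travel":[[0,0,-0.001],[0,0,-0.002],[0,0,-0.002]],"turn":[0,0,0]}'
python3 -m handwheel '{"travel":[[0,0,-0.001],[0,0,-0.002],[0,0,-0.002]],"turn":[0,0,0]}'

```

```text
time: 11.45
tool_pos: [579.5, -119.3, 134.1]
tcp_rot: [-0.037, 1.568, 3.099]
wrist_force: [-12.1, 2.0, 4.1]
gripper_width: 0.001
time: 11.75
tool_pos: [580.0, -119.3, 134.0]
tcp_rot: [-0.02, 1.565, 3.115]
wrist_force: [-23.4, 3.0, 12.1]
gripper_width: 0.001
```

Stop reached (force climbs to 23 N at +28 mm). Back off and check the catch, while going above the handle.

```bash

python3 -m handwheel '{"travel":[[0,0,0.006],[0,0,0.014],[0,0,0.022],[0,0,0.032]],"turn":[0,0,0,0]}'
python3 -m handwheel '{"travel":[[-0.015,0,0],[-0.03,0,0],[-0.045,0,0],[-0.056,0,0]],"turn":[0,0,0,0]}'
python3 -m handwheel '{"travel":[[0,0.018,0.014],[0,0.037,0.027],[0,0.055,0.041],[0,0.074,0.054],[0,0.074,0.054]],"turn":[0,0,0,0,0]}' 0.4
python3 -m handwheel '{"travel":[[0,0,0],[0,0,0]],"turn":[0,0]}' 
python3 -c "
from h import *;st()
f=bot.grab_frame('scene');print(proj(f,(569.5,-118,139)),proj(f,(593.5,-118,139)));c=f['color'][150:300,200:450];b=bot.grab_frame('wrist')['color'];cv2.imwrite('pics/g4.png',np.hstack([cv2.resize(c,(500,300),interpolation=2),cv2.resize(b,(300,225))[[*range(225)]+[0]*75]]))"
```

```text
time: 12.15
tool_pos: [550.6, -119.1, 134.7]
tcp_rot: [3.104, 1.57, -0.044]
wrist_force: [-0.4, -0.7, -0.5]
gripper_width: 0.001
time: 12.55
tool_pos: [551.4, -119.2, 192.5]
tcp_rot: [3.037, 1.569, -0.111]
wrist_force: [0.3, 0.4, 0.0]
gripper_width: -0.002
time: 13.05
tool_pos: [494.8, -195.5, 191.1]
tcp_rot: [1.596, 1.57, -1.555]
wrist_force: [-0.6, 0.3, 0.4]
gripper_width: 0.297
time: 13.25
tool_pos: [496.9, -192.1, 190.7]
tcp_rot: [-2.895, 1.57, 0.241]
wrist_force: [-0.1, -1.1, 0.1]
gripper_width: 0.297
13.25 [ 496.9 -192.1  190.7] [-2.895  1.57   0.241] F [-0.1 -1.1  0.1] w 0.3 q [ 0.39  0.27 -0.16  1.98  0.05  0.9  -1.38]
[[0.001, -0.005, -1.0], [0.0, -1.0, 0.005], [-1.0, -0.0, -0.001]]
(np.float64(279.29709138367264), np.float64(222.5389160259027)) (np.float64(278.7076225007937), np.float64(232.59913729795792))
```

View pics/g4.png

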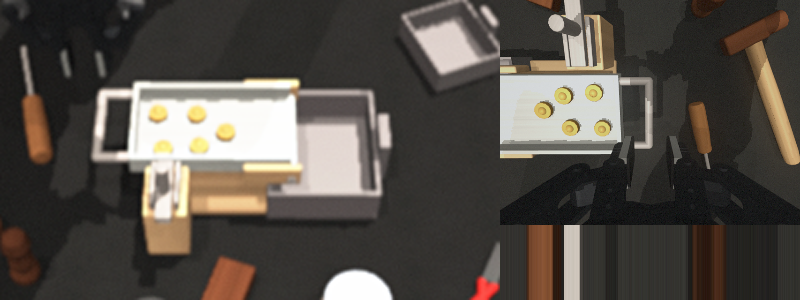

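Catch stays in its notch: knob at about u=283, v=232, predicted 232.6 for 24 mm. Grip the handle bar.

```bash

python3 -m handwheel '{"travel":[[0.02,0.001,0],[0.045,0.001,0],[0.07,0.001,0],[0.09,0.001,0],[0.104,0.001,0]],"turn":[0,0,0,0,0]}'
python3 -m handwheel '{"travel":[[0,0,0],[0,0,0]],"turn":[0,0]}' 
python3 -m handwheel '{"travel":[[0,0,0],[0,0,0],[0,0,0],[0,0,0]],"turn":[0,0,0,0]}' 1 25
python3 -c "from h import *;st()"
```

```text
time: 13.85
tool_pos: [496.1, -193.1, 85.0]
tcp_rot: [-0.525, 1.57, 2.611]
wrist_force: [0.7, 0.3, -0.3]
gripper_width: 0.298
time: 14.05
tool_pos: [496.6, -193.6, 86.7]
tcp_rot: [-2.558, 1.571, 0.578]
wrist_force: [0.8, 0.4, -1.2]
gripper_width: 0.3
time: 14.45
tool_pos: [496.9, -190.5, 87.3]
tcp_rot: [-1.814, 1.568, 1.324]
wrist_force: [-1.7, 20.9, 5.1]
gripper_width: 0.101
14.45 [ 496.9 -190.5   87.3] [-1.814  1.568  1.324] F [-1.7 20.9  5.1] w 0.1 q [ 0.37  0.42 -0.15  2.05  0.09  0.68 -1.41]
[[0.001, -0.003, -1.0], [0.003, -1.0, 0.003], [-1.0, -0.003, -0.001]]
```

```bash

python3 -m handwheel '{"travel":[[0,-0.003,0],[-0.01,-0.004,0],[-0.02,-0.0054,0],[-0.03,-0.0074,0],[-0.0404,-0.01,0]],"turn":[0,0,0,0,0]}'
python3 -m handwheel '{"travel":[[-0.004,-0.0013,0],[-0.008,-0.0025,0],[-0.012,-0.0038,0],[-0.016,-0.0051,0],[-0.0196,-0.0064,0]],"turn":[0,0,0,0,0]}'
python3 -m handwheel '{"travel":[[-0.0037,-0.0016,0],[-0.0075,-0.0032,0],[-0.0112,-0.0049,0],[-0.015,-0.0066,0],[-0.0187,-0.0083,0]],"turn":[0,0,0,0,0]}'

```

```text
time: 14.95
tool_pos: [496.7, -183.5, 128.1]
tcp_rot: [-3.023, 1.57, 0.112]
wrist_force: [3.5, 5.1, -5.3]
gripper_width: 0.102
time: 15.45
tool_pos: [496.7, -177.5, 146.7]
tcp_rot: [2.912, 1.57, -0.236]
wrist_force: [4.6, 2.7, -4.7]
gripper_width: 0.099
time: 15.95
tool_pos: [496.7, -169.5, 165.5]
tcp_rot: [2.601, 1.57, -0.548]
wrist_force: [5.7, -0.2, -3.7]
gripper_width: 0.102
```

Forces are small, so the tray follows. On to about 0.6 rad.

```bash

python3 -m handwheel '{"travel":[[-0.0036,-0.002,0],[-0.0072,-0.004,0],[-0.0108,-0.006,0],[-0.0144,-0.008,0],[-0.0179,-0.0102,0]],"turn":[0,0,0,0,0]}'
python3 -m handwheel '{"travel":[[0,0,0],[0,0,0],[0,0,0]],"turn":[0,0,0]}' 
python3 -m handwheel '{"travel":[[-0.0033,-0.0023,0],[-0.0067,-0.0047,0],[-0.01,-0.0071,0],[-0.0134,-0.0095,0],[-0.0167,-0.0119,0]],"turn":[0,0,0,0,0]}'
python3 -m handwheel '{"travel":[[0,0,0],[0,0,0],[0,0,0],[0,0,0],[0,0,0]],"turn":[0,0,0,0,0]}' 
python3 -c "
from h import *;st()
f=bot.grab_frame('scene');c=f['color'][120:300,200:450];b=bot.grab_frame('top')['color'][190:340,200:400];cv2.imwrite('pics/g5.png',np.hstack([cv2.resize(c,(416,300),interpolation=2),cv2.resize(b,(384,300),interpolation=2)]))"
```

```text
time: 16.45
tool_pos: [496.8, -159.8, 183.5]
tcp_rot: [2.347, 1.569, -0.802]
wrist_force: [5.1, -3.8, 0.0]
gripper_width: 0.099
time: 16.75
tool_pos: [496.7, -159.9, 183.3]
tcp_rot: [2.381, 1.569, -0.767]
wrist_force: [4.0, -5.3, 0.7]
gripper_width: 0.103
time: 17.25
tool_pos: [496.8, -148.5, 200.2]
tcp_rot: [2.2, 1.569, -0.949]
wrist_force: [3.7, -6.9, 2.2]
gripper_width: 0.102
time: 17.75
tool_pos: [496.8, -148.5, 200.1]
tcp_rot: [2.193, 1.569, -0.956]
wrist_force: [3.5, -7.3, 2.8]
gripper_width: 0.103
17.75 [ 496.8 -148.5  200.1] [ 2.193  1.569 -0.956] F [ 3.5 -7.3  2.8] w 0.1 q [ 0.32  0.24 -0.18  2.    0.06  0.91 -1.47]
[[0.001, -0.007, -1.0], [-0.002, -1.0, 0.007], [-1.0, 0.002, -0.001]]
```

View pics/g5.png

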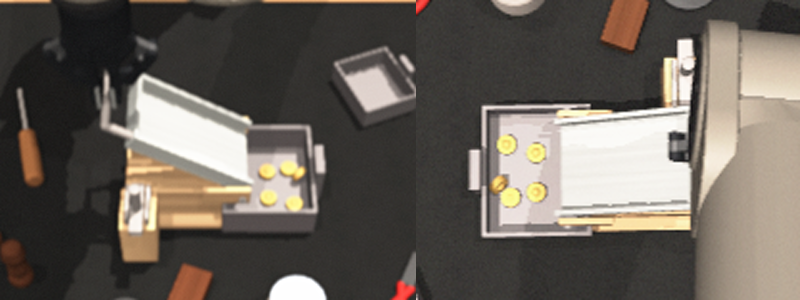

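All five studs are in the tub: four flat, one leaning on the far wall at (500,183). Lower the tray along the reverse arc.

```bash

python3 -m handwheel '{"travel":[[0.0033,0.0024,0],[0.0067,0.0048,0],[0.01,0.0072,0],[0.0134,0.0096,0],[0.0167,0.0119,0]],"turn":[0,0,0,0,0]}'
python3 -m handwheel '{"travel":[[0.0036,0.0022,0],[0.0072,0.0044,0],[0.0108,0.0064,0],[0.0144,0.0084,0],[0.0179,0.0102,0]],"turn":[0,0,0,0,0]}'
python3 -m handwheel '{"travel":[[0.0037,0.0018,0],[0.0075,0.0035,0],[0.0112,0.0052,0],[0.015,0.0068,0],[0.0187,0.0083,0]],"turn":[0,0,0,0,0]}'
python3 -m handwheel '{"travel":[[0.004,0.0014,0],[0.008,0.0027,0],[0.012,0.004,0],[0.016,0.0053,0],[0.0196,0.0064,0]],"turn":[0,0,0,0,0]}'
python3 -m handwheel '{"travel":[[0.004,0.001,0],[0.008,0.002,0],[0.012,0.0028,0],[0.016,0.0037,0],[0.02,0.0045,0]],"turn":[0,0,0,0,0]}'
python3 -m handwheel '{"travel":[[0.002,0.0003,0],[0.004,0.0006,0],[0.006,0.0009,0],[0.008,0.0012,0],[0.01,0.0014,0]],"turn":[0,0,0,0,0]}'
python3 -m handwheel '{"travel":[[0.002,0.0002,0],[0.004,0.0004,0],[0.006,0.0006,0],[0.008,0.0008,0],[0.0104,0.001,0]],"turn":[0,0,0,0,0]}'
python3 -m handwheel '{"travel":[[0,0,0],[0,0,0]],"turn":[0,0]}' 
```

```text
time: 18.35
tool_pos: [496.7, -160.1, 183.2]
tcp_rot: [2.413, 1.569, -0.736]
wrist_force: [3.9, -4.2, 2.2]
gripper_width: 0.104
time: 18.85
tool_pos: [496.7, -169.8, 165.1]
tcp_rot: [2.676, 1.57, -0.472]
wrist_force: [4.4, -1.7, 0.3]
gripper_width: 0.097
time: 19.35
tool_pos: [496.7, -177.7, 146.3]
tcp_rot: [3.01, 1.57, -0.138]
wrist_force: [5.4, -0.8, -0.6]
gripper_width: 0.104
time: 19.85
tool_pos: [496.4, -184.0, 126.5]
tcp_rot: [-2.955, 1.571, 0.18]
wrist_force: [3.9, -1.5, -1.6]
gripper_width: 0.097
time: 20.35
tool_pos: [496.2, -188.2, 106.3]
tcp_rot: [-0.766, 1.57, 2.37]
wrist_force: [4.4, 1.5, -0.8]
gripper_width: 0.103
time: 20.85
tool_pos: [496.2, -189.5, 96.6]
tcp_rot: [-1.262, 1.571, 1.874]
wrist_force: [4.2, 2.2, -0.6]
gripper_width: 0.102
time: 21.35
tool_pos: [496.7, -190.3, 87.4]
tcp_rot: [-3.007, 1.57, 0.129]
wrist_force: [-6.4, 9.6, 41.7]
gripper_width: 0.099
time: 21.55
tool_pos: [496.7, -190.3, 87.6]
tcp_rot: [-3.097, 1.57, 0.039]
wrist_force: [-3.2, 7.2, 27.9]
gripper_width: 0.103
```

```bash

python3 -m handwheel '{"travel":[[-0.001,0,0],[-0.002,0,0]],"turn":[0,0]}'
python3 -m handwheel '{"travel":[[0,0,0],[0,0,0],[0,0,0],[0,0,0]],"turn":[0,0,0,0]}' 0.4
python3 -m handwheel '{"travel":[[-0.015,0,0],[-0.04,0,0],[-0.065,0,0],[-0.09,0,0],[-0.105,0,0]],"turn":[0,0,0,0,0]}'
python3 -m handwheel '{"travel":[[0,-0.015,-0.026],[0,-0.03,-0.052],[0,-0.045,-0.078],[0,-0.06,-0.104],[0,-0.073,-0.129]],"turn":[0,0,0,0,0]}' 1
python3 -m handwheel '{"travel":[[0,0,0],[0,0,0],[0,0,0],[0,0,0]],"turn":[0,0,0,0]}'
python3 -c "
from h import *;st()
f=bot.grab_frame('scene');c=f['color'][120:300,200:450];cv2.imwrite('pics/g6.png',cv2.resize(c,None,fx=2,fy=2,interpolation=2))"
```

```text
time: 21.75
tool_pos: [496.5, -190.2, 88.6]
tcp_rot: [-2.707, 1.57, 0.429]
wrist_force: [5.9, 5.0, -1.8]
gripper_width: 0.103
time: 22.15
tool_pos: [495.9, -190.9, 88.2]
tcp_rot: [-0.029, 1.57, 3.106]
wrist_force: [0.6, 0.8, 0.3]
gripper_width: 0.299
time: 22.65
tool_pos: [496.5, -191.0, 195.1]
tcp_rot: [2.793, 1.569, -0.355]
wrist_force: [0.7, 0.8, 0.0]
gripper_width: 0.302
time: 23.15
tool_pos: [626.5, -117.7, 193.1]
tcp_rot: [-0.209, 1.57, 2.926]
wrist_force: [0.1, 0.2, 0.0]
gripper_width: 0.003
time: 23.55
tool_pos: [625.0, -119.3, 193.4]
tcp_rot: [0.843, 1.57, -2.306]
wrist_force: [0.2, -0.9, -0.2]
gripper_width: 0.003
23.55 [ 625.  -119.3  193.4] [ 0.843  1.57  -2.306] F [ 0.2 -0.9 -0.2] w 0.0 q [ 0.23  0.43 -0.18  1.74  0.09  0.98 -1.57]
[[-0.0, -0.007, -1.0], [-0.0, -1.0, 0.007], [-1.0, 0.0, 0.0]]
```

View pics/g6.png

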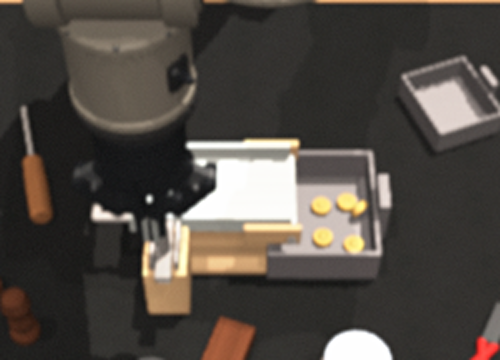

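Tray is flat, studs still in the tub. Now release the catch from its far side.

```bash

python3 -m handwheel '{"travel":[[0.015,-0.003,0],[0.03,-0.003,0],[0.045,-0.003,0],[0.059,-0.003,0],[0.059,-0.003,0]],"turn":[0,0,0,0,0]}'
python3 -m handwheel '{"travel":[[0,0,0.004],[0,0,0.007],[0,0,0.01],[0,0,0.012],[0,0,0.014]],"turn":[0,0,0,0,0]}'
python3 -m handwheel '{"travel":[[0,0,0.002],[0,0,0.004],[0,0,0.006],[0,0,0.008],[0,0,0.008]],"turn":[0,0,0,0,0]}'
python3 -c "
from h import *;st()"
```

```text
time: 24.1
tool_pos: [624.3, -115.4, 131.5]
tcp_rot: [-0.133, 1.567, 3.003]
wrist_force: [0.5, 0.0, -0.5]
gripper_width: 0.0
time: 24.6
tool_pos: [611.6, -115.5, 134.7]
tcp_rot: [3.017, 1.57, -0.131]
wrist_force: [1.1, -0.8, 0.3]
gripper_width: 0.003
time: 25.1
tool_pos: [603.3, -115.4, 134.3]
tcp_rot: [-0.069, 1.57, 3.066]
wrist_force: [-0.3, -0.7, 0.4]
gripper_width: 0.001
25.1 [ 603.3 -115.4  134.3] [-0.069  1.57   3.066] F [-0.3 -0.7  0.4] w 0.0 q [ 0.23  0.46 -0.18  1.84  0.11  0.85 -1.59]
[[-0.001, -0.006, -1.0], [0.0, -1.0, 0.006], [-1.0, -0.0, 0.001]]
```

```bash

python3 -m handwheel '{"travel":[[0,0,-0.005],[0,0,-0.012],[0,0,-0.018]],"turn":[0,0,0]}'
python3 -m handwheel '{"travel":[[-0.02,0,0],[-0.04,0,0],[-0.06,0,0],[-0.085,0,0],[-0.11,0,0]],"turn":[0,0,0,0,0]}'
python3 -m handwheel '{"travel":[[0,0.03,0],[0,0.07,0],[0,0.11,0],[0,0.15,0],[0,0.19,0]],"turn":[0,0,0,0,0]}'
python3 -m handwheel '{"travel":[[0,0.03,0],[0,0.06,0],[0,0.06,0],[0,0.06,0]],"turn":[0,0,0,0]}'
python3 -c "
from h import *;st()
f=bot.grab_frame('scene');print(proj(f,(569.5,-116,139)),proj(f,(593.5,-116,139)));c=f['color'][150:300,230:430];b=bot.grab_frame('top')['color'][120:345,150:500];cv2.imwrite('pics/g7.png',np.hstack([cv2.resize(c,(400,300),interpolation=2),cv2.resize(b,(400,300),interpolation=2)]))"
```

```text
time: 25.4
tool_pos: [622.5, -115.4, 134.3]
tcp_rot: [-2.527, 1.571, 0.609]
wrist_force: [-0.5, 0.0, -0.7]
gripper_width: 0.001
time: 25.9
tool_pos: [622.0, -115.3, 245.1]
tcp_rot: [-0.678, 1.57, 2.458]
wrist_force: [0.3, -0.6, 0.4]
gripper_width: -0.004
time: 26.4
tool_pos: [620.8, -307.1, 244.3]
tcp_rot: [-2.742, 1.571, 0.393]
wrist_force: [0.5, 0.6, 0.0]
gripper_width: -0.003
time: 26.8
tool_pos: [620.2, -365.9, 243.8]
tcp_rot: [-0.755, 1.57, 2.38]
wrist_force: [-0.1, 0.6, 0.4]
gripper_width: -0.001
26.8 [ 620.2 -365.9  243.8] [-0.755  1.57   2.38 ] F [-0.1  0.6  0.4] w -0.0 q [ 0.52  0.51 -0.11  1.49  0.06  1.14 -1.18]
[[-0.0, -0.007, -1.0], [0.0, -1.0, 0.007], [-1.0, -0.0, 0.0]]
(np.float64(280.3153679117656), np.float64(222.53892286497427)) (np.float64(279.7400759827705), np.float64(232.59934539665926))
```

View pics/g7.png

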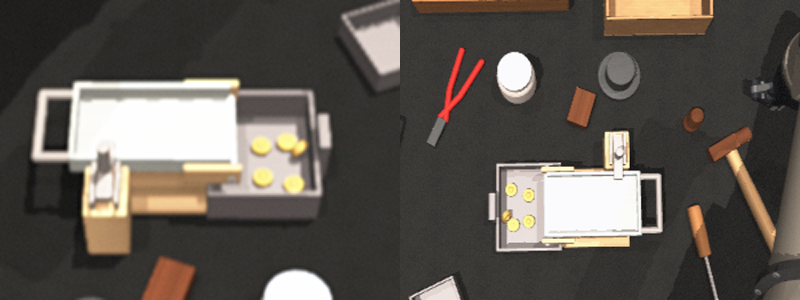

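The catch is home: the knob is at about (281,223), predicted (280,222.5), and the bolt lies over the rim. The tray is flat and empty, the tub is in place with five studs, and the other things haven't moved. Handing in.

```bash
python3 -c "
from rig import bot;print(bot.close_job())"
```

```text
the job is handed in; nothing more can be done
None
```

The job is done and handed in at about 27 s of the 69 s allowed; no verdict is reported.

**What I did**
- Pulled the tub by its tab squarely against the stand, pressing at about 22 N.
- Pushed the catch to its stop. The camera showed it staying in its notch at about 24 mm.
- Lifted the tray by its handle to about 0.6 rad, and all five studs slid into the tub.
- Lowered the tray under control until it lay flat, then let go.
- Pushed the catch back out of its notch, and it sprang home.

**Last checks**
- The final pictures show the tray flat and empty, and the bolt over its rim with the knob at its home position.
- All five studs are in the tub. Four lie flat and one leans on the far wall.
- The other things look unmoved, and the gripper is clear of everything.

**What disagreed**
- The stand is about 2 mm further towards +y than my first camera estimate, which I corrected when I touched the handle.
- When the tray reached its rest, the upward wrist force read about 42 N for a moment, because the fingers gripping the handle pressed the tray down. This is well under the 120 N wrist limit. The 40 N limit applies to the arm and gripper body, which were not in contact.

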